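Gauge the hard settling in a paint sample pot

TASK

Take the depth gauge (black handle, red marker ring) out of the blue rack and lower its rod through the guide of the sample pot with the orange lid. Keep pushing it down, past the steady drag of the marker ring that the guide slides up the rod, until the rod stands firmly on the hard deposit; lean on it with about 10 N for a moment, and never push it harder than 25 N. Then let go and leave the gauge standing upright in the pot with its ring resting on the guide to mark the depth, and leave the other things on the bench where they are.

Things in the scene. Friction and masses are not known exactly. Their poses are not given: they have to be found in the camera images.
- gauge: Loose depth gauge, upright in one of the rack's two holes. Steel rod 10 mm in diameter, 150 mm long below the handle, 3 mm chamfer at its foot; round black handle with thin steel bands, 24 mm in diameter, 50 mm tall (150 to 200 mm above the tip). A red marker ring sits on the rod. Origin at the rod's tip, z along the rod towards the handle. Mass 0.15 to 0.25 kg.
- gauge_tip (a point): the lower end of the gauge's rod (same point as its origin)
- gauge_grip (a point): middle of the gauge's black handle, 175 mm above the tip: where to grip
- ring (a joint): slide of the red marker ring (28 mm in diameter, 12 mm tall) up the gauge's rod, m: 0 = its underside 40 mm above the tip (start, its lowest place), grows towards the handle, at most 0.09. It drags on the rod with a steady 4 N, more than the gauge weighs: it does not slide by its own weight, and a gauge let go too early hangs on its ring.
- ring_foot (a point): centre of the underside of the red marker ring, on the rod's axis
- pot: White sample pot, 84 mm in diameter, with an ORANGE lid (90 mm, top 95 mm above the bench), fixed. Origin: centre of its underside. On the lid a steel guide block 36 x 36 mm, its flat top 124 mm above the bench; through it, on the pot's axis, a round hole 12.4 mm in diameter, 36 mm long, with a 3 mm chamfer at its mouth. Below it the pot is empty down to the hard deposit.
- guide_mouth (a point): centre of the guide hole in the top face of the guide block, 124 mm above the bench
- cake: the hard, level deposit inside the orange-lidded pot, out of sight. Its origin is at the pot's inner floor, 4 mm above the bench, and tells nothing of its thickness: its top lies anywhere from 78 to 108 mm below the top of the guide block and must be felt. It does not give under the rod.
- rack: Blue block 75 x 165 mm, 46 mm tall, fixed to the bench, origin at the centre of its underside. Two round holes 12.4 mm in diameter and 40 mm deep at y = -50 and +50 mm; one holds the gauge, its red ring resting on the block's top, the other the stirrer.
- stirrer: bystander: clear glass rod 10 mm in diameter, 120 mm long, with a black rubber stop, upright (top 126 mm above the bench) in the other hole of the rack; origin at its lower end
- pot_blue: bystander: like the orange-lidded pot but with a BLUE lid and a black rubber stopper (top 113 mm above the bench), in a steel foot 104 mm in diameter; fixed
- pot_green: bystander: the same with a GREEN lid; fixed
- jar: bystander: amber glass jar with a black cap, 60 mm in diameter, 95 mm tall, loose
- cup: bystander: steel cup, 70 mm in diameter, 60 mm tall, loose
- spatula: bystander: spatula lying on the bench, loose
Not all that is in view belongs to the job. Leave any pink look-alike of the pot alone.

How it is judged (in metres and radians):
On the way, in this order (a step that is already met when the one before it is completed fails the run):
1. the rod is in the guide of the orange-lidded pot, its tip at least 15 mm below the guide's mouth (z of gauge_tip in the frame of pot below 0.109 m and horizontal distance between gauge_tip and guide_mouth below 0.006 m), for 0.1 s.
2. the rod is pressed on the deposit with at least 3 N for 0.3 s, with the ring down on the guide (contact force between gauge and cake above 3 N and z of ring_foot in the frame of pot below 0.1265 m), for 0.3 s.
At the end, for the whole second after the job is handed in: The gauge stands released and at rest in the guide of the orange-lidded pot, upright within 0.15 rad, its tip touching the deposit, its ring's underside within 3 mm of the guide's top face and within 6 mm of the guide's axis (contact force between gauge and cake above 0.1 N and horizontal distance between ring_foot and guide_mouth below 0.006 m and z of ring_foot in the frame of pot between 0.121 and 0.127 m and angle between gauge's own z axis and vertical below 0.15 rad and linear speed of gauge below 0.02 m/s).
It fails at once if the deposit is pressed with more than 25 N (contact force between gauge and cake above 25 N).
It fails at once if the pot or its guide is pushed by the gauge with more than 25 N (contact force between gauge and pot above 25 N).
It fails at once if another thing on the bench is moved more than 30 mm (distance of any of stirrer, jar, cup, spatula from where it was at the start of the episode above 0.03 m).
It also fails if it takes over 54 s, if anything falls off the work surface, if the arm or the gripper's body presses on something with over 40 N, if the wrist force passes 120 N, or if a joint passes its speed limit or range.

ROBOT

A 7-joint arm with a two-finger parallel gripper is mounted at the origin on the work surface. World frame = base frame: x ahead of the robot, y to its left, z up, the work surface at z = 0. Lengths are in m, angles in degrees, forces in N, time in s.
With the tool pointing down it reaches from about 0.4 to 0.875 m from the base axis. Payload 6.5 kg.
Tool frame: the origin (TCP) lies on the centre line of the jaws, within the pads' length; the fingertips stand 22 mm ahead of it and the grasp point (between the pads) lies 3 mm ahead of it (tips_ahead is the distance from the TCP to the fingertips, in m); z points along the fingers, y is the line along which they close (so a half turn about z gives the same grasp; the last joint's range is limited). The gripper opens to 88 mm and grips with 3 to 60 N. Pads are 18 mm wide; open, the fingers measure 123 mm over their backs; the gripper's body (75 mm by 187 mm) begins 45 mm behind the grasp point.
Start: joints at [-74.782, 30.733, -0.252, 88.115, 0.149, 61.152, -4.079], TCP at [0.212, 0.615, 0.261] pointing down, gripper open.
Joint ranges: [-154.64, 154.64], [-21.42, 123.67], [-72.66, 72.17], [13.99, 137.28], [-74.86, 254.86], [10.95, 109.41], [-158.01, 158.01]. Speed limits (degrees/s): [136.94, 136.94, 180, 180, 180, 180, 180].

INTERFACE

Orientations are given as a 3x3 rotation matrix whose columns are the frame's x, y, z axes.
In Python, from plant import * gives the robot as it stands. The module is installed in compiled form; this text tells all that it offers.
- The arm moves only by the tool play_rows, never from a script. Its argument "commands" is a list of rows, each an object with "slide": the shift along the tool's x, y, z in m, a list of three; "dr": the turn, a rotation vector about the tool's x, y, z in degrees, a list of three; "gripper": the finger opening in m, from 0 to 0.0881. A call has 1 to 10 rows; each row shifts and turns the commanded pose from where the row before left it, along the tool's axes as they then stand; what a row does not reach is not made up. A row lasts 1/12 s, in which the tool goes at most 41.7 mm and 7.16 degrees, less where a joint would pass 70% of its speed; a pose out of reach is approached as far as the arm can. A call is refused whole if a number of a shift passes 0.0417 or a number of a turn 7.16, either way. A call with a gripper value outside its range is refused whole. The fingers move at their own pace and stop on an object; the grip force is fixed at half the most. Time passes only in rows, so rows that do not move let the fingers close. It gives the time, the measured TCP pose, the force, the opening and the grip force at its end, in the units of the state.
- get_state(): the state, without advancing time (a new reading comes with each control period).
- capture(name): name is "scene" or "top"; returns a dict with "image" (400x640x3 uint8, red, green, blue), "intrinsics" (3x3 intrinsics, pixels), "camera_from_world" (4x4, takes a point from world to camera coordinates). Camera axes: x right, y down, z forward; pixel columns grow to the right and rows downward; lengths in m; the calibration is good to about 2 mm. A picture is of the moment at which its call begins. There is no depth.
- sign_off(): hands the job in; it is judged then, once.
Trained networks look in a picture, given as the dict that the camera call returned (one of the last four; its "shot" number tells which), for a name from the list of things; names that differ only in an ending like _2 or _b are one class to them, and where a whole thing is asked for, a point or a joint stands for the part that bears it (a point fixed in the world has none). Each returns a list of dicts, best first, with "confidence" (0 to 1); they miss things now and then, are a little off and sometimes report something else, mostly with a low value. They report only what shows in the picture. A call takes as long as a camera call. They do not tell look-alikes from the thing itself.
- look_for(query, picture): "at" ([x, y, z] in m, in world coordinates, good to about 4 mm: the middle of the surface that is visible of it).
- silhouettes(query, picture): "mask" (400x640 bool, what is visible of it).
The state is a dict: "t": time; "joint_pos": joint angles; "qvel": joint speeds; "joint_efforts": joint torques, N m; "tool_pos": TCP position; "tcp_rot": TCP orientation; "force": force on the tool from outside, world axes, zero at the start; "torque": the same for the moment, N m; "gripper_width": finger opening in m; "grip_force": force on a finger pad.
Only numpy, scipy, OpenCV 4.12 (cv2) and the standard library are available. Lean on these libraries where they do the work, as an engineer would, in place of code of your own. Each camera call takes 0.05 s, during which the arm holds its last target. There are 200 camera calls.

## Working session

There is one attempt and no reset: what is moved stays moved. The work goes in short steps, Python scripts to look and compute and a tool call to move; the robot and the scene stay as the last step left them, time stands still between calls to the robot, and variables do not carry over. Pictures are saved under pics/ and viewed, at most 10 in all, crops included, and the job is handed in when it is done.

Besides the shell and the picture viewer there is one more tool, called after "Request:" by a JSON object that holds its "fn" and its "kwargs". play_rows: Moves the arm, as the interface text tells. Its arguments: {"type":"object","properties":{"commands":{"type":"array","items":{"type":"object","properties":{"slide":{"type":"array","items":{"type":"number"}},"dr":{"type":"array","items":{"type":"number"}},"gripper":{"type":"number"}}}}},"required":["commands"]}

```bash
mkdir -p pics; cat > h.py <<'E'
from plant import *
import numpy as np, cv2
def save(c,n): cv2.imwrite('pics/'+n+'.png',c['image'][:,:,::-1])
def proj(c,p):
    q=c['camera_from_world']@np.r_[p,1]; u=c['intrinsics']@q[:3]; return u[:2]/u[2]
def atz(c,uv,z):
    T=c['camera_from_world'];R=T[:3,:3];o=-R.T@T[:3,3]
    d=R.T@np.linalg.solve(c['intrinsics'],[uv[0],uv[1],1]); return o+d*(z-o[2])/d[2]
E
python3 - <<'E'
from h import *
im=[]
for n in('scene','top'):
    c=capture(n); save(c,n+'0'); im.append(c['image'])
    T=c['camera_from_world'];print(n,-T[:3,:3].T@T[:3,3],c['intrinsics'][0,0])
    for q in('gauge','gauge_grip','ring','pot','rack','pot_blue','pot_green','stirrer','jar','cup','spatula'):
        for d in look_for(q,c)[:2]: print(q,np.round(d['at'],3),round(d['confidence'],2),proj(c,d['at']).round())
s=get_state();print(s['t'],s['tool_pos'],s['tcp_rot'],s['force'])
E
```

```text
scene [1.18199667 0.21256752 0.87476272] 414.46101912884023
gauge [ 0.55  -0.3    0.162] 0.86 [186. 168.]
gauge_grip [ 0.549 -0.298  0.161] 0.66 [187. 168.]
ring [ 0.549 -0.293  0.057] 0.47 [198. 197.]
pot [0.51  0.041 0.073] 0.88 [323. 208.]
pot [ 0.387 -0.082  0.069] 0.85 [292. 168.]
rack [ 0.572 -0.244  0.046] 0.56 [212. 210.]
pot_blue [0.648 0.132 0.094] 0.67 [345. 255.]
pot_green [0.529 0.238 0.077] 0.7 [399. 229.]
stirrer [ 0.558 -0.201  0.067] 0.44 [228. 204.]
jar [ 0.721 -0.068  0.071] 0.72 [252. 266.]
jar [ 0.549 -0.297  0.162] 0.28 [187. 168.]
cup [ 0.741 -0.33   0.037] 0.62 [150. 255.]
spatula [0.381 0.439 0.002] 0.58 [476. 221.]
top [0.35736401 0.03241732 1.10609453] 407.94157596604555
gauge [ 0.539 -0.3    0.177] 0.6 [456. 188.]
gauge_grip [ 0.539 -0.298  0.171] 0.79 [454. 188.]
gauge_grip [0.498 0.225 0.097] 0.51 [237. 215.]
pot [0.475 0.04  0.1  ] 0.97 [312. 222.]
pot [ 0.36  -0.081  0.096] 0.9 [362. 268.]
rack [ 0.542 -0.297  0.176] 0.71 [455. 186.]
rack [ 0.542 -0.248  0.048] 0.62 [420. 197.]
pot_blue [0.618 0.126 0.099] 0.63 [276. 167.]
pot_green [0.501 0.23  0.099] 0.71 [235. 214.]
stirrer [ 0.554 -0.197  0.057] 0.49 [402. 192.]
jar [0.618 0.126 0.1  ] 0.75 [276. 167.]
jar [ 0.693 -0.069  0.092] 0.68 [352. 138.]
cup [ 0.75  -0.332  0.03 ] 0.66 [444. 123.]
spatula [0.378 0.434 0.006] 0.88 [164. 266.]
1.2 [0.21172259 0.61452561 0.26071327] [[-9.45472685e-01  3.25701400e-01  2.63764403e-05]
 [ 3.25701399e-01  9.45472685e-01 -2.32819395e-05]
 [-3.25211641e-05 -1.34215943e-05 -9.99999999e-01]] [-0.52207862  0.72315477 -0.01815916]
```

View pics/scene0.png

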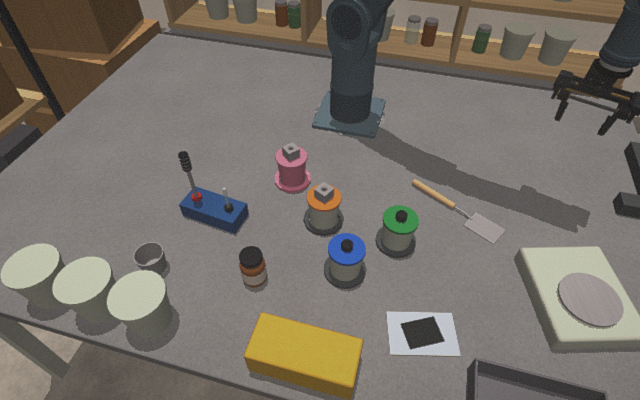

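View pics/top0.png

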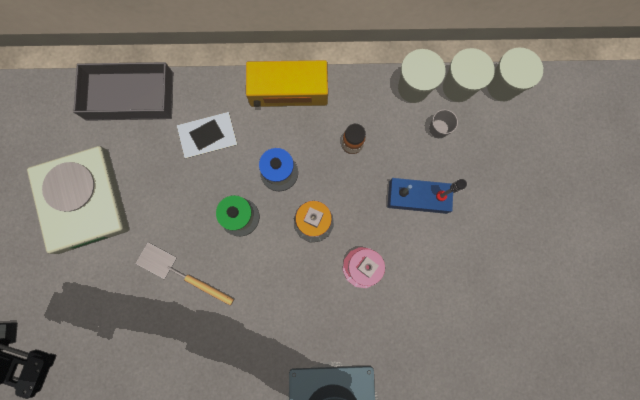

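The scene view shows the gauge in the rack (handle ~186,160) and the orange pot's guide at ~(323,190). In the top view they are at (458,186) and (313,217). I'll crop these for exact pixels.

```bash
python3 - <<'E'
from h import *
s=cv2.imread('pics/scene0.png');t=cv2.imread('pics/top0.png')
f=lambda im,x,y:cv2.resize(im[y:y+37,x:x+50],None,fx=8,fy=8,interpolation=cv2.INTER_CUBIC)
def g(im,x,y):
    o=f(im,x,y)
    for k in range(0,50,10): cv2.putText(o,str(x+k),(k*8,8),0,.3,(0,255,255)); cv2.line(o,(k*8,0),(k*8,4),(0,255,255))
    for k in range(0,37,5): cv2.putText(o,str(y+k),(0,k*8+4),0,.3,(0,255,255))
    return o
cv2.imwrite('pics/crop.png',np.vstack([np.hstack([g(s,165,147),g(s,300,175)]),np.hstack([g(t,430,172),g(t,290,200)])]))
E
```

```text
(no output)
```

View pics/crop.png

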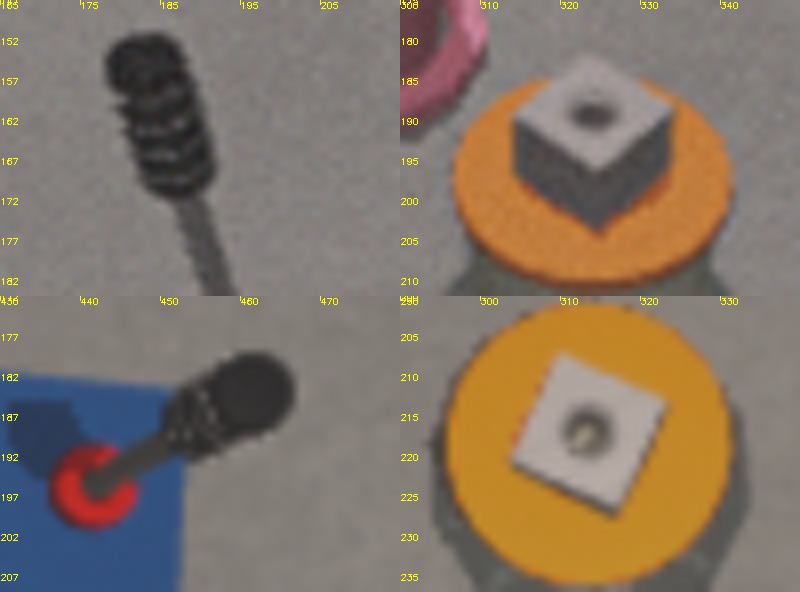

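```bash
python3 - <<'E'
from h import *
s=capture('scene');t=capture('top')
P=lambda c,x,y,z:print(np.round(atz(c,(x-.5,y-.5),z),4))
print('guide');P(s,324.1,189.3,.124);P(t,313.5,217.1,.124)
print('handle top');P(s,182.9,154.2,.206);P(t,461.7,184.0,.206)
print('ring top .058');P(t,441.7,196,.058)
E
```

```text
guide
[0.4902 0.0376 0.124 ]
[0.4855 0.0363 0.124 ]
handle top
[ 0.5462 -0.3006  0.206 ]
[ 0.5425 -0.3018  0.206 ]
ring top .058
[ 0.542  -0.3013  0.058 ]
```

The two cameras agree on the gauge-to-guide offset to about 1 mm. Moving to the gauge.

Request:
{"fn": "play_rows", "kwargs": {"commands": [{"slide":[-0.005,-0.01,0],"dr":[0,0,-6.37],"gripper":0.088},{"slide":[-0.01,-0.02,0],"dr":[0,0,-6.37],"gripper":0.088},{"slide":[-0.015,-0.03,0],"dr":[0,0,-6.27],"gripper":0.088},{"slide":[-0.018,-0.035,0],"dr":[0,0,0],"gripper":0.088},{"slide":[-0.018,-0.035,0],"dr":[0,0,0],"gripper":0.088},{"slide":[-0.018,-0.035,0],"dr":[0,0,0],"gripper":0.088},{"slide":[-0.018,-0.035,0],"dr":[0,0,0],"gripper":0.088},{"slide":[-0.018,-0.035,0],"dr":[0,0,0],"gripper":0.088},{"slide":[-0.018,-0.035,0],"dr":[0,0,0],"gripper":0.088},{"slide":[-0.018,-0.035,0],"dr":[0,0,0],"gripper":0.088}]}}

```text
t: 2.13
tool_pos: [0.3569, 0.3036, 0.261]
tcp_rot: [[-1.0, -0.0, 0.001], [-0.0, 1.0, 0.001], [-0.001, 0.001, -1.0]]
force: [1.4, 1.0, 0.2]
gripper_width: 0.0878
grip_force: 0.0
```

Request:
{"fn": "play_rows", "kwargs": {"commands": [{"slide":[-0.014,-0.037,0],"dr":[0,0,0],"gripper":0.088},{"slide":[-0.014,-0.037,0],"dr":[0,0,0],"gripper":0.088},{"slide":[-0.014,-0.037,0],"dr":[0,0,0],"gripper":0.088},{"slide":[-0.014,-0.037,0],"dr":[0,0,0],"gripper":0.088},{"slide":[-0.014,-0.037,0],"dr":[0,0,0],"gripper":0.088},{"slide":[-0.014,-0.037,0],"dr":[0,0,0],"gripper":0.088},{"slide":[-0.014,-0.037,0],"dr":[0,0,0],"gripper":0.088},{"slide":[-0.014,-0.037,0],"dr":[0,0,0],"gripper":0.088},{"slide":[-0.01,-0.037,0],"dr":[0,0,0],"gripper":0.088},{"slide":[-0.01,-0.037,0],"dr":[0,0,0],"gripper":0.088}]}}

```text
t: 2.97
tool_pos: [0.4887, -0.0667, 0.261]
tcp_rot: [[-1.0, -0.0, 0.001], [-0.0, 1.0, 0.0], [-0.001, 0.0, -1.0]]
force: [0.9, 0.1, 0.7]
gripper_width: 0.0881
grip_force: 0.0
```

Request:
{"fn": "play_rows", "kwargs": {"commands": [{"slide":[-0.008,-0.036,0],"dr":[0,0,0],"gripper":0.088},{"slide":[-0.008,-0.036,0],"dr":[0,0,0],"gripper":0.088},{"slide":[-0.008,-0.036,0],"dr":[0,0,0],"gripper":0.088},{"slide":[-0.008,-0.036,0],"dr":[0,0,0],"gripper":0.088},{"slide":[-0.008,-0.036,0],"dr":[0,0,0],"gripper":0.088},{"slide":[-0.008,-0.03,0],"dr":[0,0,0],"gripper":0.088},{"slide":[-0.005,-0.015,0],"dr":[0,0,0],"gripper":0.088},{"slide":[-0.002,-0.009,0],"dr":[0,0,0],"gripper":0.088},{"slide":[0,0,0],"dr":[0,0,0],"gripper":0.088},{"slide":[0,0,0],"dr":[0,0,0],"gripper":0.088}]}}

```text
t: 3.8
tool_pos: [0.5432, -0.2978, 0.2605]
tcp_rot: [[-1.0, -0.0, -0.0], [-0.0, 1.0, 0.001], [0.0, 0.001, -1.0]]
force: [0.5, 0.9, 0.5]
gripper_width: 0.088
grip_force: 0.0
```

```bash
python3 - <<'E'
from h import *
im=[]
for n in('scene','top'):
    c=capture(n); o=c['image'][:,:,::-1].copy(); x,y=(150,110) if n=='scene' else (400,150)
    im.append(cv2.resize(o[y:y+100,x:x+100],None,fx=4,fy=4,interpolation=cv2.INTER_CUBIC))
cv2.imwrite('pics/app.png',np.hstack(im))
s=get_state();print(s['t'],s['tool_pos'],s['force'])
E
```

```text
3.9 [ 0.54338512 -0.29676976  0.26064806] [-0.10764138  0.72321611 -0.04077567]
```

View pics/app.png

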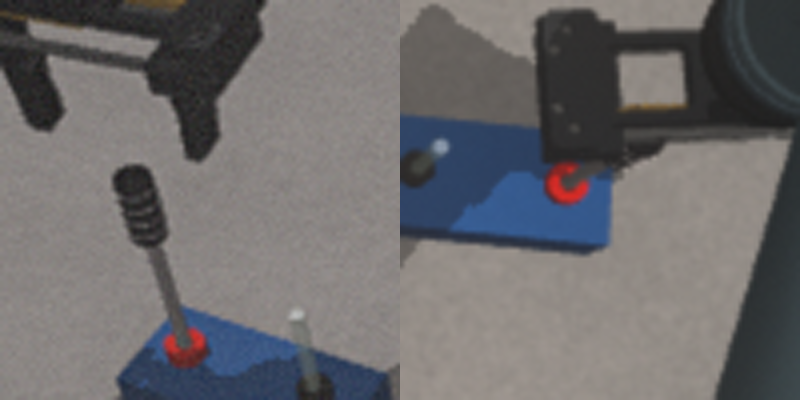

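The scene view shows the open fingers straddling the space just above the handle, and the top view shows the same. Lowering.

Request:
{"fn": "play_rows", "kwargs": {"commands": [{"slide":[-0.0005,-0.002,0.005],"dr":[0,0,0],"gripper":0.088},{"slide":[0,-0.002,0.01],"dr":[0,0,0],"gripper":0.088},{"slide":[0,0,0.015],"dr":[0,0,0],"gripper":0.088},{"slide":[0,0,0.015],"dr":[0,0,0],"gripper":0.088},{"slide":[0,0,0.015],"dr":[0,0,0],"gripper":0.088},{"slide":[0,0,0.01],"dr":[0,0,0],"gripper":0.088},{"slide":[0,0,0.006],"dr":[0,0,0],"gripper":0.088},{"slide":[0,0,0],"dr":[0,0,0],"gripper":0.088},{"slide":[0,0,0],"dr":[0,0,0],"gripper":0.088}]}}

```text
t: 4.65
tool_pos: [0.5438, -0.3027, 0.1847]
tcp_rot: [[-1.0, -0.0, -0.0], [-0.0, 1.0, -0.0], [0.0, -0.0, -1.0]]
force: [-0.4, -1.2, -0.3]
gripper_width: 0.088
grip_force: 0.0
```

Request:
{"fn": "play_rows", "kwargs": {"commands": [{"slide":[0,0,0],"dr":[0,0,0],"gripper":0.05},{"slide":[0,0,0],"dr":[0,0,0],"gripper":0.035},{"slide":[0,0,0],"dr":[0,0,0],"gripper":0.028},{"slide":[0,0,0],"dr":[0,0,0],"gripper":0.024},{"slide":[0,0,0],"dr":[0,0,0],"gripper":0.02},{"slide":[0,0,0],"dr":[0,0,0],"gripper":0.01},{"slide":[0,0,0],"dr":[0,0,0],"gripper":0},{"slide":[0,0,0],"dr":[0,0,0],"gripper":0}]}}

```text
t: 5.32
tool_pos: [0.5437, -0.3027, 0.1848]
tcp_rot: [[-1.0, -0.0, 0.0], [-0.0, 1.0, -0.0], [-0.0, -0.0, -1.0]]
force: [-0.0, -0.1, 0.8]
gripper_width: 0.0367
grip_force: 0.0
```

```bash
python3 - <<'E'
from h import *
s=get_state();print(s['t'],s['tool_pos'],s['force'],s['torque'],s['gripper_width'],s['grip_force'])
E
```

```text
5.3167 [ 0.54374875 -0.30269951  0.18476809] [-0.02684797 -0.05991401  0.7945231 ] [ 0.05249449 -0.04632358 -0.03536682] 0.03671978764883842 0.0
```

Request:
{"fn": "play_rows", "kwargs": {"commands": [{"slide":[0,0,0],"dr":[0,0,0],"gripper":0},{"slide":[0,0,0],"dr":[0,0,0],"gripper":0},{"slide":[0,0,0],"dr":[0,0,0],"gripper":0},{"slide":[0,0,0],"dr":[0,0,0],"gripper":0},{"slide":[0,0,0],"dr":[0,0,0],"gripper":0}]}}

```text
t: 5.73
tool_pos: [0.5437, -0.3026, 0.1847]
tcp_rot: [[-1.0, -0.0, -0.0], [-0.0, 1.0, 0.0], [0.0, 0.0, -1.0]]
force: [0.1, -0.3, 0.6]
gripper_width: 0.0231
grip_force: 30.0
```

Request:
{"fn": "play_rows", "kwargs": {"commands": [{"slide":[0,0,-0.005],"dr":[0,0,0],"gripper":0},{"slide":[0,0,-0.01],"dr":[0,0,0],"gripper":0},{"slide":[0,0,-0.015],"dr":[0,0,0],"gripper":0},{"slide":[0,0,-0.02],"dr":[0,0,0],"gripper":0},{"slide":[0,0,-0.025],"dr":[0,0,0],"gripper":0},{"slide":[0,0,-0.025],"dr":[0,0,0],"gripper":0},{"slide":[0,0,-0.025],"dr":[0,0,0],"gripper":0},{"slide":[0,0,-0.02],"dr":[0,0,0],"gripper":0},{"slide":[0,0,-0.01],"dr":[0,0,0],"gripper":0},{"slide":[0,0,0],"dr":[0,0,0],"gripper":0}]}}

```text
t: 6.57
tool_pos: [0.5446, -0.3035, 0.3427]
tcp_rot: [[-1.0, 0.0, 0.004], [0.0, 1.0, -0.002], [-0.004, -0.002, -1.0]]
force: [1.0, -0.5, -1.6]
gripper_width: 0.0229
grip_force: 30.0
```

Request:
{"fn": "play_rows", "kwargs": {"commands": [{"slide":[0.002,0.015,0],"dr":[0,0,0],"gripper":0},{"slide":[0.005,0.03,0],"dr":[0,0,0],"gripper":0},{"slide":[0.006,0.036,0],"dr":[0,0,0],"gripper":0},{"slide":[0.006,0.036,0],"dr":[0,0,0],"gripper":0},{"slide":[0.006,0.036,0],"dr":[0,0,0],"gripper":0},{"slide":[0.006,0.036,0],"dr":[0,0,0],"gripper":0},{"slide":[0.006,0.036,0],"dr":[0,0,0],"gripper":0},{"slide":[0.006,0.036,0],"dr":[0,0,0],"gripper":0},{"slide":[0.006,0.036,0],"dr":[0,0,0],"gripper":0},{"slide":[0.005,0.025,0],"dr":[0,0,0],"gripper":0}]}}

```text
t: 7.4
tool_pos: [0.4874, 0.0237, 0.3381]
tcp_rot: [[-1.0, -0.004, -0.003], [-0.004, 1.0, 0.001], [0.003, 0.001, -1.0]]
force: [0.0, 0.3, -1.6]
gripper_width: 0.023
grip_force: 30.0
```

Request:
{"fn": "play_rows", "kwargs": {"commands": [{"slide":[0.003,0.011,0],"dr":[0,0,0],"gripper":0},{"slide":[0,0.005,0],"dr":[0,0,0],"gripper":0},{"slide":[0,0,0],"dr":[0,0,0],"gripper":0},{"slide":[0,0,0],"dr":[0,0,0],"gripper":0},{"slide":[0,0,0],"dr":[0,0,0],"gripper":0},{"slide":[0,0,0],"dr":[0,0,0],"gripper":0}]}}

```text
t: 7.9
tool_pos: [0.4868, 0.034, 0.3395]
tcp_rot: [[-1.0, 0.002, -0.0], [0.002, 1.0, -0.001], [0.0, -0.001, -1.0]]
force: [0.1, -0.2, -2.7]
gripper_width: 0.023
grip_force: 30.0
```

```bash
python3 - <<'E'
from h import *
im=[]
for n in('scene','top'):
    c=capture(n); save(c,n+'1'); o=c['image'][:,:,::-1]; x,y=(285,145) if n=='scene' else (265,170)
    o=cv2.resize(o[y:y+75,x:x+66],None,fx=6,fy=6,interpolation=cv2.INTER_CUBIC)
    for k in range(0,66,10): cv2.putText(o,str(x+k),(k*6,8),0,.3,(0,255,255)); cv2.line(o,(k*6,0),(k*6,4),(0,255,255))
    for k in range(0,75,5): cv2.putText(o,str(y+k),(0,k*6+4),0,.3,(0,255,255))
    im.append(o)
cv2.imwrite('pics/over.png',np.hstack(im))
s=get_state();print(s['t'],s['tool_pos'],s['force'],s['gripper_width'])
E
```

```text
8.0 [0.48683488 0.03434423 0.33962284] [-0.29146801 -0.39957577 -1.83439036] 0.02326089509189529
```

View pics/over.png

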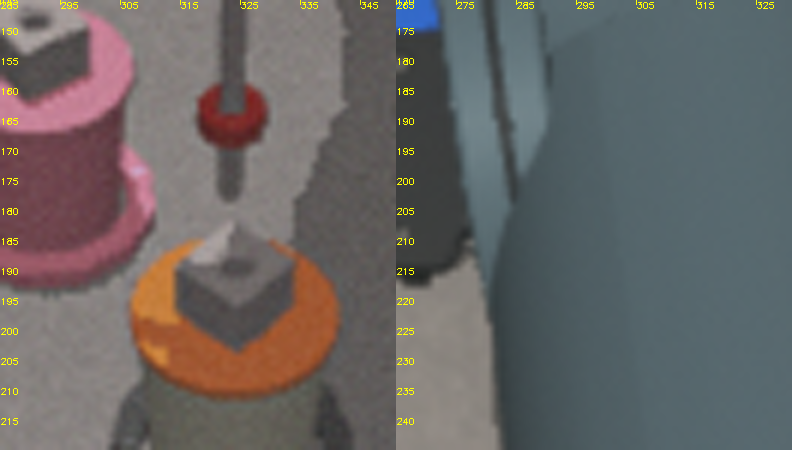

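```bash
python3 - <<'E'
from h import *
c=capture('scene')
a=atz(c,(285+230/6-.5,145+193/6-.5),.161);b=atz(c,(285+237.5/6-.5,145+266/6-.5),.124)
print(a,b,b-a, atz(c,(285+230/6-.5,145+198/6-.5),.161))
s=get_state();print(s['tool_pos'],proj(c,[.4868,.0343,.161]),proj(c,[.4875,.0365,.124]))
E
```

```text
[0.4853968  0.03381776 0.161     ] [0.48997901 0.0388147  0.124     ] [ 0.00458221  0.00499694 -0.037     ] [0.48817172 0.03456984 0.161     ]
[0.48681804 0.0345609  0.33967328] [322.87369669 177.09575157] [323.44721746 187.95850292]
```

Request:
{"fn": "play_rows", "kwargs": {"commands": [{"slide":[-0.001,0.001,0.005],"dr":[0,0,0],"gripper":0},{"slide":[-0.001,0.001,0.01],"dr":[0,0,0],"gripper":0},{"slide":[0,0,0.01],"dr":[0,0,0],"gripper":0},{"slide":[0,0,0.005],"dr":[0,0,0],"gripper":0},{"slide":[0,0,0],"dr":[0,0,0],"gripper":0},{"slide":[0,0,0],"dr":[0,0,0],"gripper":0},{"slide":[0,0,0],"dr":[0,0,0],"gripper":0}]}}

```text
t: 8.63
tool_pos: [0.4889, 0.0373, 0.3099]
tcp_rot: [[-1.0, 0.0, 0.0], [0.0, 1.0, -0.0], [-0.0, -0.0, -1.0]]
force: [0.1, -0.1, -1.4]
gripper_width: 0.023
grip_force: 30.0
```

```bash
python3 - <<'E'
from h import *
c=capture('scene'); save(c,'s2'); o=c['image'][:,:,::-1]; x,y=300,145
o=cv2.resize(o[y:y+60,x:x+50],None,fx=10,fy=10,interpolation=cv2.INTER_CUBIC)
for k in range(0,50,5): cv2.putText(o,str(x+k),(k*10,8),0,.3,(0,255,255)); cv2.line(o,(k*10,0),(k*10,4),(0,255,255))
for k in range(0,60,5): cv2.putText(o,str(y+k),(0,k*10+4),0,.3,(0,255,255))
cv2.imwrite('pics/over2.png',o)
s=get_state();p=s['tool_pos'];print(s['t'],p,s['force'])
for z in(.124,p[2]-.1787,.2): print(z,proj(c,[p[0],p[1],z])+.5)
E
```

```text
8.6833 [0.48896996 0.03728821 0.3100253 ] [ 0.56576662 -0.2509677  -2.05392621]
0.124 [324.09838112 188.93050004]
0.13132529710578436 [324.142469  186.8981553]
0.2 [324.57976079 166.74005953]
```

View pics/over2.png

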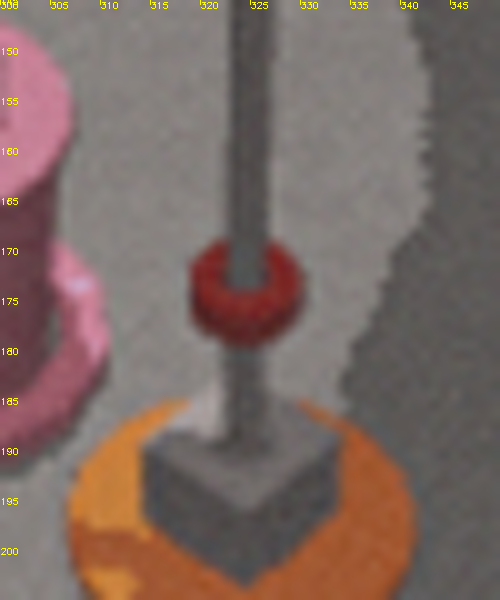

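Rod tip (324.4, ~188) is visually over the guide hole (324.2, 189.3). Lowering gently with a small correction.

Request:
{"fn": "play_rows", "kwargs": {"commands": [{"slide":[0.001,-0.001,0],"dr":[0,0,0],"gripper":0},{"slide":[0,0,0.002],"dr":[0,0,0],"gripper":0},{"slide":[0,0,0.002],"dr":[0,0,0],"gripper":0},{"slide":[0,0,0.002],"dr":[0,0,0],"gripper":0},{"slide":[0,0,0.002],"dr":[0,0,0],"gripper":0},{"slide":[0,0,0.002],"dr":[0,0,0],"gripper":0},{"slide":[0,0,0.001],"dr":[0,0,0],"gripper":0},{"slide":[0,0,0],"dr":[0,0,0],"gripper":0}]}}

```text
t: 9.35
tool_pos: [0.4876, 0.0363, 0.2984]
tcp_rot: [[-1.0, -0.0, -0.0], [-0.0, 1.0, -0.0], [0.0, -0.0, -1.0]]
force: [-0.0, -0.5, -2.4]
gripper_width: 0.0231
grip_force: 30.0
```

Request:
{"fn": "play_rows", "kwargs": {"commands": [{"slide":[0,0,0.002],"dr":[0,0,0],"gripper":0},{"slide":[0,0,0.002],"dr":[0,0,0],"gripper":0},{"slide":[0,0,0.002],"dr":[0,0,0],"gripper":0},{"slide":[0,0,0.002],"dr":[0,0,0],"gripper":0}]}}

```text
t: 9.68
tool_pos: [0.4877, 0.0363, 0.2905]
tcp_rot: [[-1.0, -0.0, 0.0], [-0.0, 1.0, -0.0], [-0.0, -0.0, -1.0]]
force: [-0.6, 0.9, -1.7]
gripper_width: 0.0234
grip_force: 30.0
```

Request:
{"fn": "play_rows", "kwargs": {"commands": [{"slide":[0,0,0.003],"dr":[0,0,0],"gripper":0},{"slide":[0,0,0.003],"dr":[0,0,0],"gripper":0},{"slide":[0,0,0.003],"dr":[0,0,0],"gripper":0},{"slide":[0,0,0.003],"dr":[0,0,0],"gripper":0},{"slide":[0,0,0.003],"dr":[0,0,0],"gripper":0},{"slide":[0,0,0.003],"dr":[0,0,0],"gripper":0},{"slide":[0,0,0.003],"dr":[0,0,0],"gripper":0},{"slide":[0,0,0],"dr":[0,0,0],"gripper":0}]}}

```text
t: 10.35
tool_pos: [0.4874, 0.0363, 0.2691]
tcp_rot: [[-1.0, -0.0, -0.001], [-0.0, 1.0, -0.0], [0.001, -0.0, -1.0]]
force: [-0.1, 0.6, -2.0]
gripper_width: 0.0233
grip_force: 30.0
```

Request:
{"fn": "play_rows", "kwargs": {"commands": [{"slide":[0,0,0.002],"dr":[0,0,0],"gripper":0},{"slide":[0,0,0.002],"dr":[0,0,0],"gripper":0},{"slide":[0,0,0.002],"dr":[0,0,0],"gripper":0},{"slide":[0,0,0.002],"dr":[0,0,0],"gripper":0},{"slide":[0,0,0.002],"dr":[0,0,0],"gripper":0},{"slide":[0,0,0.001],"dr":[0,0,0],"gripper":0}]}}

```text
t: 10.85
tool_pos: [0.4879, 0.0363, 0.2588]
tcp_rot: [[-1.0, -0.0, 0.0], [-0.0, 1.0, 0.0], [-0.0, 0.0, -1.0]]
force: [-0.4, -0.1, 1.0]
gripper_width: 0.023
grip_force: 30.0
```

Request:
{"fn": "play_rows", "kwargs": {"commands": [{"slide":[0,0,0.002],"dr":[0,0,0],"gripper":0},{"slide":[0,0,0.002],"dr":[0,0,0],"gripper":0},{"slide":[0,0,0.002],"dr":[0,0,0],"gripper":0},{"slide":[0,0,0.002],"dr":[0,0,0],"gripper":0},{"slide":[0,0,0.002],"dr":[0,0,0],"gripper":0},{"slide":[0,0,0.002],"dr":[0,0,0],"gripper":0},{"slide":[0,0,0.002],"dr":[0,0,0],"gripper":0},{"slide":[0,0,0.002],"dr":[0,0,0],"gripper":0}]}}

```text
t: 11.52
tool_pos: [0.4878, 0.0363, 0.2426]
tcp_rot: [[-1.0, -0.0, 0.0], [-0.0, 1.0, 0.0], [-0.0, 0.0, -1.0]]
force: [-0.3, 0.1, 2.3]
gripper_width: 0.0233
grip_force: 30.0
```

Request:
{"fn": "play_rows", "kwargs": {"commands": [{"slide":[0,0,0.002],"dr":[0,0,0],"gripper":0},{"slide":[0,0,0.002],"dr":[0,0,0],"gripper":0},{"slide":[0,0,0.002],"dr":[0,0,0],"gripper":0},{"slide":[0,0,0.002],"dr":[0,0,0],"gripper":0},{"slide":[0,0,0.002],"dr":[0,0,0],"gripper":0},{"slide":[0,0,0.002],"dr":[0,0,0],"gripper":0},{"slide":[0,0,0.001],"dr":[0,0,0],"gripper":0},{"slide":[0,0,0],"dr":[0,0,0],"gripper":0}]}}

```text
t: 12.18
tool_pos: [0.4876, 0.0363, 0.2294]
tcp_rot: [[-1.0, -0.0, -0.0], [-0.0, 1.0, -0.0], [0.0, -0.0, -1.0]]
force: [0.5, -0.1, -0.5]
gripper_width: 0.0233
grip_force: 30.0
```

Request:
{"fn": "play_rows", "kwargs": {"commands": [{"slide":[0,0,0.0005],"dr":[0,0,0],"gripper":0},{"slide":[0,0,0.0005],"dr":[0,0,0],"gripper":0},{"slide":[0,0,0.0005],"dr":[0,0,0],"gripper":0}]}}

```text
t: 12.43
tool_pos: [0.4877, 0.0363, 0.2283]
tcp_rot: [[-1.0, -0.0, -0.0], [-0.0, 1.0, -0.0], [0.0, -0.0, -1.0]]
force: [0.2, 0.3, 2.5]
gripper_width: 0.0235
grip_force: 30.0
```

Request:
{"fn": "play_rows", "kwargs": {"commands": [{"slide":[0,0,0.0005],"dr":[0,0,0],"gripper":0},{"slide":[0,0,0.0005],"dr":[0,0,0],"gripper":0},{"slide":[0,0,0.0005],"dr":[0,0,0],"gripper":0}]}}

```text
t: 12.68
tool_pos: [0.4877, 0.0363, 0.2267]
tcp_rot: [[-1.0, -0.0, -0.0], [-0.0, 1.0, -0.0], [0.0, -0.0, -1.0]]
force: [-0.2, 0.3, 1.0]
gripper_width: 0.023
grip_force: 30.0
```

Request:
{"fn": "play_rows", "kwargs": {"commands": [{"slide":[0,0,0.0005],"dr":[0,0,0],"gripper":0},{"slide":[0,0,0.0005],"dr":[0,0,0],"gripper":0}]}}

```text
t: 12.85
tool_pos: [0.4877, 0.0363, 0.2257]
tcp_rot: [[-1.0, -0.0, -0.0], [-0.0, 1.0, -0.0], [0.0, -0.0, -1.0]]
force: [-0.1, -0.1, 2.3]
gripper_width: 0.023
grip_force: 30.0
```

Request:
{"fn": "play_rows", "kwargs": {"commands": [{"slide":[0,0,0.0004],"dr":[0,0,0],"gripper":0},{"slide":[0,0,0.0004],"dr":[0,0,0],"gripper":0},{"slide":[0,0,0.0004],"dr":[0,0,0],"gripper":0}]}}

```text
t: 13.1
tool_pos: [0.4877, 0.0363, 0.2245]
tcp_rot: [[-1.0, -0.0, -0.0], [-0.0, 1.0, -0.0], [0.0, -0.0, -1.0]]
force: [-0.6, -0.1, 1.6]
gripper_width: 0.0237
grip_force: 30.0
```

Request:
{"fn": "play_rows", "kwargs": {"commands": [{"slide":[0,0,0.0004],"dr":[0,0,0],"gripper":0},{"slide":[0,0,0.0004],"dr":[0,0,0],"gripper":0},{"slide":[0,0,0.0004],"dr":[0,0,0],"gripper":0}]}}

```text
t: 13.35
tool_pos: [0.4877, 0.0363, 0.2233]
tcp_rot: [[-1.0, -0.0, 0.0], [-0.0, 1.0, 0.0], [-0.0, 0.0, -1.0]]
force: [-0.2, -0.1, 2.2]
gripper_width: 0.0234
grip_force: 30.0
```

Request:
{"fn": "play_rows", "kwargs": {"commands": [{"slide":[0,0,0.0004],"dr":[0,0,0],"gripper":0},{"slide":[0,0,0.0004],"dr":[0,0,0],"gripper":0},{"slide":[0,0,0.0004],"dr":[0,0,0],"gripper":0}]}}

```text
t: 13.6
tool_pos: [0.4878, 0.0363, 0.2223]
tcp_rot: [[-1.0, -0.0, 0.0], [-0.0, 1.0, 0.0], [-0.0, 0.0, -1.0]]
force: [-0.6, 0.2, 7.2]
gripper_width: 0.0233
grip_force: 30.0
```

Contact with the deposit. Holding a few rows to read the steady force.

Request:
{"fn": "play_rows", "kwargs": {"commands": [{"slide":[0,0,0],"dr":[0,0,0],"gripper":0},{"slide":[0,0,0],"dr":[0,0,0],"gripper":0}]}}

```text
t: 13.77
tool_pos: [0.4878, 0.0363, 0.2223]
tcp_rot: [[-1.0, 0.0, 0.0], [0.0, 1.0, 0.0], [-0.0, 0.0, -1.0]]
force: [-0.6, 0.7, 3.9]
gripper_width: 0.023
grip_force: 30.0
```

Request:
{"fn": "play_rows", "kwargs": {"commands": [{"slide":[0,0,0.0003],"dr":[0,0,0],"gripper":0},{"slide":[0,0,0],"dr":[0,0,0],"gripper":0}]}}

```text
t: 13.93
tool_pos: [0.488, 0.0363, 0.2222]
tcp_rot: [[-1.0, 0.0, 0.001], [0.0, 1.0, 0.0], [-0.001, 0.0, -1.0]]
force: [-0.3, -0.4, 7.2]
gripper_width: 0.0233
grip_force: 30.0
```

Request:
{"fn": "play_rows", "kwargs": {"commands": [{"slide":[0,0,0.0003],"dr":[0,0,0],"gripper":0},{"slide":[0,0,0],"dr":[0,0,0],"gripper":0},{"slide":[0,0,0],"dr":[0,0,0],"gripper":0}]}}

```text
t: 14.18
tool_pos: [0.4881, 0.0363, 0.2222]
tcp_rot: [[-1.0, 0.0, 0.001], [0.0, 1.0, 0.0], [-0.001, 0.0, -1.0]]
force: [-0.8, -0.2, 9.8]
gripper_width: 0.023
grip_force: 30.0
```

Request:
{"fn": "play_rows", "kwargs": {"commands": [{"slide":[0,0,0.0002],"dr":[0,0,0],"gripper":0},{"slide":[0,0,0],"dr":[0,0,0],"gripper":0},{"slide":[0,0,0],"dr":[0,0,0],"gripper":0},{"slide":[0,0,0],"dr":[0,0,0],"gripper":0},{"slide":[0,0,0],"dr":[0,0,0],"gripper":0},{"slide":[0,0,0],"dr":[0,0,0],"gripper":0},{"slide":[0,0,0],"dr":[0,0,0],"gripper":0}]}}

```text
t: 14.77
tool_pos: [0.4882, 0.0363, 0.2221]
tcp_rot: [[-1.0, 0.0, 0.001], [0.0, 1.0, 0.0], [-0.001, 0.0, -1.0]]
force: [-1.1, -0.6, 10.6]
gripper_width: 0.0234
grip_force: 30.0
```

```bash
python3 - <<'E'
from h import *
c=capture('scene'); o=c['image'][:,:,::-1]; x,y=285,130
cv2.imwrite('pics/press.png',cv2.resize(o[y:y+75,x:x+75],None,fx=6,fy=6,interpolation=cv2.INTER_CUBIC))
s=get_state();print(s['t'],s['tool_pos'],s['force'],s['torque'])
E
```

```text
14.8167 [0.48825137 0.03633176 0.22217419] [-2.50946616  0.02898052 10.35158571] [-0.05843031  0.61852029 -0.02233996]
```

View pics/press.png

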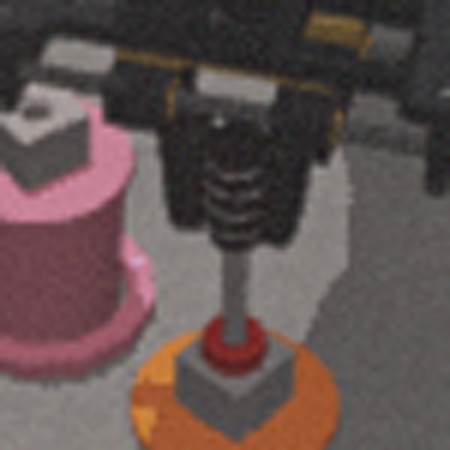

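The image shows the ring (235,343) seated on the guide, with a steady lean of about 10 N. Easing off and releasing.

Request:
{"fn": "play_rows", "kwargs": {"commands": [{"slide":[0,0,-0.0004],"dr":[0,0,0],"gripper":0},{"slide":[0,0,0],"dr":[0,0,0],"gripper":0.03},{"slide":[0,0,0],"dr":[0,0,0],"gripper":0.04},{"slide":[0,0,0],"dr":[0,0,0],"gripper":0.06},{"slide":[0,0,0],"dr":[0,0,0],"gripper":0.08},{"slide":[0,0,0],"dr":[0,0,0],"gripper":0.08},{"slide":[0,0,0],"dr":[0,0,0],"gripper":0.08},{"slide":[0,0,0],"dr":[0,0,0],"gripper":0.08},{"slide":[0,0,0],"dr":[0,0,0],"gripper":0.08}]}}

```text
t: 15.57
tool_pos: [0.4877, 0.0363, 0.2217]
tcp_rot: [[-1.0, -0.0, -0.0], [-0.0, 1.0, -0.0], [0.0, -0.0, -1.0]]
force: [0.5, 0.1, 0.3]
gripper_width: 0.0746
grip_force: 0.0
```

Request:
{"fn": "play_rows", "kwargs": {"commands": [{"slide":[0,0,-0.003],"dr":[0,0,0],"gripper":0.08},{"slide":[0,0,-0.008],"dr":[0,0,0],"gripper":0.08},{"slide":[0,0,-0.015],"dr":[0,0,0],"gripper":0.08},{"slide":[0,0,-0.02],"dr":[0,0,0],"gripper":0.08},{"slide":[0,0,-0.02],"dr":[0,0,0],"gripper":0.08},{"slide":[0,0,-0.02],"dr":[0,0,0],"gripper":0.08},{"slide":[0,0,-0.01],"dr":[0,0,0],"gripper":0.08},{"slide":[0,0,0],"dr":[0,0,0],"gripper":0.08},{"slide":[0,0,0],"dr":[0,0,0],"gripper":0.08}]}}

```text
t: 16.32
tool_pos: [0.4878, 0.0364, 0.3178]
tcp_rot: [[-1.0, -0.0, 0.001], [-0.0, 1.0, 0.0], [-0.001, 0.0, -1.0]]
force: [-0.2, 0.2, -0.9]
gripper_width: 0.08
grip_force: 0.0
```

```bash
python3 - <<'E'
from h import *
c=capture('scene'); o=c['image'][:,:,::-1]; x,y=270,120
cv2.imwrite('pics/end.png',cv2.resize(o[y:y+100,x:x+100],None,fx=5,fy=5,interpolation=cv2.INTER_CUBIC))
s=get_state();print(s['t'],s['tool_pos'],s['force'])
E
```

```text
16.3667 [0.48727944 0.03632851 0.31703783] [-0.61416775  0.93771497  0.32507015]
```

View pics/end.png

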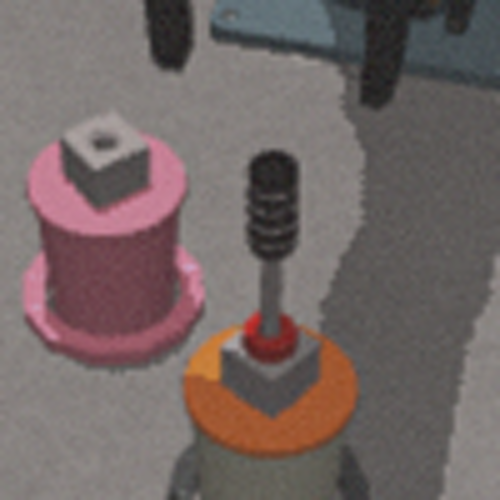

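The gauge stands upright and free, with its ring (270,337) on the orange pot's guide. Handing in.

```bash
python3 -c "
from plant import *
print(sign_off())"
```

```text
the job is handed in; nothing more can be done
None
```

The gauge is standing upright and released in the orange-lidded pot, its rod on the deposit about 80 mm below the guide top and its ring on the guide, after a lean of about 10 N; the job was handed in at about 16 s, and no verdict was returned.

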